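# Draw the bottom board from the magazine and lay it on the scale

### The job

Take the bottom serving board by its handle and draw it sideways out of the front of the steel magazine from under the other two: a nib holds it back, so raise its front edge and feel for the height at which it slips through the notch of the separator, without forcing it. Then lay it flat and square in the middle of the kitchen scale's platform, let go of it, and leave the other two boards in the magazine and the loose cup and spice jar where they stand.

Things in the scene. Friction and masses are not known exactly. Their poses are not given: they have to be found in the camera images.
- magazine: Fixed steel magazine with three stacked boards. Origin: centre of its underside on the table; z up; its open front looks along its -x axis. Floor 22 mm above the table. Side guides (inner faces y = +-56.5 mm) and back guide (x = +55 mm) reach 70 mm above the table. An upright aluminium frame, 138 mm wide, stands across the front; its top bar is 67 to 83 mm above the table.
- front_sill (a point): Point at the middle of the magazine's front, floor height, where the frame stands (x = -54.5 to -59.5 mm in the magazine). Here (y within +-15 mm only) a nib stands up and a stop hangs down, with a notch 13 mm high between. The nib's top is 4 to 14 mm above the floor: clamped at another height each time, not reported. Handles pass freely beside nib and stop. Axes as the magazine's.
- low_center (a point): Bottom board, wood: body 100 (x) x 110 (y) x 10 mm; handle 28 mm wide, 10 mm thick, sticking out 75 mm from its -x edge. Point: centre of the body, half-way up; axes as the magazine's. Lies on the floor with 3 to 8 mm of play before the nib. Front edge too low meets the nib, too high meets the stop; in the notch it draws out to -x (clear after 115 mm) and the stop keeps the upper boards back.
- low_handle (a point): Grip point of the bottom board's handle: 105 mm from the body's centre along the board's -x axis, 36 mm to its -y side, half-way up (27 mm above the table at the start). There the handle is 28 mm wide along y and nothing lies under it; the upper boards' handles are on the other side, 44 mm of free gap away. Axes as the board's.
- mid_center (a point): Middle board, same as the bottom one (each 0.07 to 0.14 kg) but turned over: its handle, also toward -x, is 36 mm to the +y side. Point: centre of its body, half-way up; axes as the magazine's. Stays in the magazine and drops 10 mm when the bottom one is out.
- top_center (a point): Top board, like the middle one. Point: centre of its body, half-way up; its upper face is 52 mm above the table. Stays in the magazine and drops 10 mm.
- platform (a point): Centre of the upper face of the fixed kitchen scale's square steel platform (130 x 130 mm, 34 mm above the table); axes along its edges, z up. The white base, 18 mm high, reaches 120 mm to the -x side, where the display is; on the other sides it ends within 70 mm of the centre.
- steel_cup: Loose steel cup, 81 mm wide, 99 mm high, a bystander; origin at the centre of its underside.
- spice_jar: Loose spice jar, 44 mm wide, 100 mm high, a bystander; origin at the centre of its underside.
- low_board: The same bottom board, its origin at the centre of its underside.

How it is judged:
By the outcome, as a careful person would: the job done as asked, in the order asked, and still so for the second after the job is handed in, with the robot touching nothing.
It also fails if it takes over 54 s, if anything falls off the work surface, if the arm or the gripper's body presses on something with over 40 N, if the wrist force passes 120 N, or if a joint passes its speed limit or range.

### The arm

A 7-joint arm with a two-finger parallel gripper is mounted at the origin on a cart in front of the work surface, level with it; the furniture and walls round the work are solid. World frame = base frame: x ahead of the robot, y to its left, z up, the work surface at z = 0. Lengths are in m, angles in rad, forces in N, time in s.
With the tool pointing down it reaches from about 0.425 to 0.875 m from the base axis. Payload 4.7 kg.
Tool frame: the origin (TCP) lies midway between the tips of the shut fingers; the grasp point (between the pads) lies 19 mm behind it; z points along the fingers, y is the direction in which the jaws open and shut (so a half turn about z gives the same grasp; the last joint's range is limited). The gripper opens to 87 mm and grips with 3 to 60 N. Pads are 19 mm wide; open, the fingers measure 117 mm over their backs; the gripper's body (75 mm by 190 mm) begins 51 mm behind the grasp point.
Start: joints at [-1.227, 0.321, -0.07, 1.45, 0.023, 1.371, -0.057], TCP at [0.211, 0.615, 0.192] pointing down, gripper open.
Joint ranges: [-2.86, 2.86], [-0.3, 2.09], [-1.38, 1.24], [0.06, 2.45], [-1.56, 4.7], [0.09, 2.05], [-2.69, 2.69]. Speed limits (rad/s): [2.57, 2.57, 3.14, 3.14, 3.14, 3.14, 3.14].

### API

Orientations are given as a unit quaternion [w, x, y, z].
In Python, from plant import ctrl gives the robot as it stands. The module is installed in compiled form; this text tells all that it offers.
- The arm moves only by the tool play_rows, never from a script. Its argument "plan" is a list of rows, each a list of 7 numbers: the opening, from -1 (shut) to 1 (fully open), then the shift along the world's x, y, z in cm, then the turn, a rotation vector about the world's x, y, z in degrees. In form: [[hand, dx, dy, dz, rx, ry, rz], ...]. A call has 1 to 5 rows; each row is the pose to reach, as a shift and turn from the pose measured when the call began; what a row does not reach only later rows make up. A row lasts 1/8 s, in which the tool goes at most 62.5 mm and 10.7 degrees, less where a joint would pass 70% of its speed; a pose out of reach is approached as far as the arm can. A call with a gripper value outside its range is refused whole. The fingers move at their own pace and stop on an object; "force" is the grip in N (left out, the last holds). Time passes only in rows, so rows that repeat a pose let the fingers close. It gives the time, the measured TCP pose, the force and the opening at its end, in the units of the state.
- ctrl.get_state(): the state, without advancing time (a new reading comes with each control period).
- ctrl.grab_frame(name): name is "scene" or "side" or "wrist"; returns (picture, depth): 480x640x3 uint8, red, green, blue; 480x640 float32, m along the optical axis (not along the pixel's ray), 0 where there is no reading.
- ctrl.get_calibration(name): a dict with "vertical_fov" (degrees; the focal length in pixels is half the picture's height over the tangent of half this angle, whatever the lens; pixels are square), "cx", "cy" (the principal point, pixels), "T" (4x4, takes a point from camera to world coordinates). Camera axes: x right, y down, z forward; pixel columns grow to the right and rows downward; lengths in m; the calibration is good to about 2 mm. The wrist camera is an equidistant fisheye: a pixel r from the principal point sees the ray r / f radians off the axis. A picture is of the moment at which its call begins: read the wrist's pose just before it. get_calibration takes no time and is no camera call; for the wrist camera it gives the pose at the moment of the call.
- ctrl.hand_in(): hands the job in, once; it reports no verdict.
Trained networks look in the newest picture that a camera, given by its name, has taken for a name from the list of things; names that differ only in an ending like _2 or _b are one class to them, and where a whole thing is asked for, a point or a joint stands for the part that bears it (a point fixed in the world has none). Each returns a list of dicts, best first, with "score" (0 to 1); they miss things now and then, are a little off and sometimes report something else, mostly with a low value. They report only what shows in the picture. A call takes as long as a camera call.
- ctrl.find_in(camera, thing): "point" ([column, row] in pixels, amid what is visible of it).
The state is a dict: "time": time; "joint_pos": joint angles; "qvel": joint speeds; "joint_efforts": joint torques, N m; "ee_pos": TCP position; "ee_rot": TCP orientation; "contact_force": force on the tool from outside, world axes, zero at the start; "moment": the same for the moment, N m; "opening": opening from 0.0 (shut) to 1.0 (fully open).
Only numpy, scipy, OpenCV 4.12 (cv2) and the standard library are available. Lean on these libraries where they do the work, as an engineer would, in place of code of your own. Each camera call takes 0.05 s, during which the arm holds its last target. There are 200 camera calls.

## Working session

There is one attempt and no reset: what is moved stays moved. The work goes in short steps, Python scripts to look and compute and a tool call to move; the robot and the scene stay as the last step left them, time stands still between calls to the robot, and variables do not carry over. Pictures are saved under pics/ and viewed, about 8 in all and at most 12, crops included, and the job is handed in when it is done.

Besides the shell and the picture viewer there is one more tool, called after "Call:" as a command line: name --pt "numbers of a row" for each row, then --argument value for the rest. play_rows: Moves the arm, as the interface text tells. Its arguments: {"type":"object","properties":{"plan":{"type":"array"},"force":{"type":"number"}},"required":["plan"]}

```bash
mkdir -p pics; cat > h.py <<'E'
import numpy as np, cv2
from plant import ctrl
def cal(n):
    c=ctrl.get_calibration(n); f=240/np.tan(np.radians(c["vertical_fov"])/2); return f,c["cx"],c["cy"],np.array(c["T"])
def w(n,u,v,d,C=None):
    f,cx,cy,T=C or cal(n)
    u,v,d=map(np.asarray,(u,v,d)); x=(u-cx)/f; y=(v-cy)/f
    if n=="wrist":
        r=np.hypot(x,y); s=np.where(r>1e-9,np.tan(r)/np.maximum(r,1e-9),1); x=x*s;y=y*s
    p=np.stack([x*d,y*d,d*np.ones_like(x)],-1)
    return p@T[:3,:3].T+T[:3,3]
def save(n,im): cv2.imwrite("pics/"+n+".png",im[:,:,::-1])
E
python3 - <<'E'
from h import *
np.set_printoptions(precision=4,suppress=True)
s=ctrl.get_state(); print(s["ee_pos"],s["ee_rot"],s["contact_force"],s["time"])
for n in ("scene","side"):
    im,d=ctrl.grab_frame(n); save(n,im); np.save(n+"_d.npy",d)
    C=cal(n)
    print(n,C[0],C[3])
    for t in ("magazine","low_handle","low_center","top_center","platform","steel_cup","spice_jar","front_sill"):
        for r in ctrl.find_in(n,t)[:2]:
            u,v=r["point"]; dd=d[min(479,int(v)),min(639,int(u))]
            print(t,round(r["score"],2),u,v,w(n,u,v,dd,C))
E
```

```text
[0.2103 0.6143 0.1911] [-0.0001  0.1641  0.9864 -0.001 ] [-0.8414  0.1403 -0.6572] 0.0
scene 619.1281952976478 [[ 0.8239 -0.3768  0.4234  0.0876]
 [-0.5666 -0.5677  0.5972 -0.6529]
 [ 0.0153 -0.7319 -0.6812  0.8903]
 [ 0.      0.      0.      1.    ]]
magazine 0.64 369.4 361.2 [ 0.5496 -0.191   0.0487]
low_handle 0.86 339.7 316.1 [ 0.5795 -0.069   0.0293]
low_center 0.73 339.0 313.4 [ 0.5541 -0.0967  0.0785]
top_center 0.68 379.2 336.4 [ 0.5963 -0.1599  0.0512]
platform 0.66 210.8 242.2 [0.4768 0.2398 0.033 ]
steel_cup 0.69 372.3 235.9 [0.7193 0.0174 0.0954]
spice_jar 0.82 328.2 221.3 [ 0.0876 -0.6529  0.8903]
front_sill 0.67 368.7 361.4 [ 0.5471 -0.192   0.051 ]
side 481.5151038118533 [[ 0.9543 -0.123   0.2725  0.3944]
 [-0.2982 -0.4547  0.8392 -0.6346]
 [ 0.0206 -0.8821 -0.4706  0.4348]
 [ 0.      0.      0.      1.    ]]
magazine 0.94 319.9 331.9 [ 0.5467 -0.1854  0.0511]
low_handle 0.92 322.1 290.4 [ 0.5866 -0.0722  0.0319]
low_center 0.86 320.1 291.5 [ 0.5828 -0.0743  0.032 ]
top_center 0.58 347.9 317.5 [ 0.5903 -0.1681  0.0516]
platform 0.85 225.2 215.2 [0.4842 0.2225 0.033 ]
steel_cup 0.63 388.6 227.2 [0.7298 0.0137 0.0764]
spice_jar 0.83 346.1 210.0 [0.6966 0.1259 0.062 ]
front_sill 0.74 346.8 211.1 [0.6976 0.1247 0.0602]
front_sill 0.5 349.8 318.8 [ 0.5921 -0.1705  0.0509]
```

View pics/scene.png

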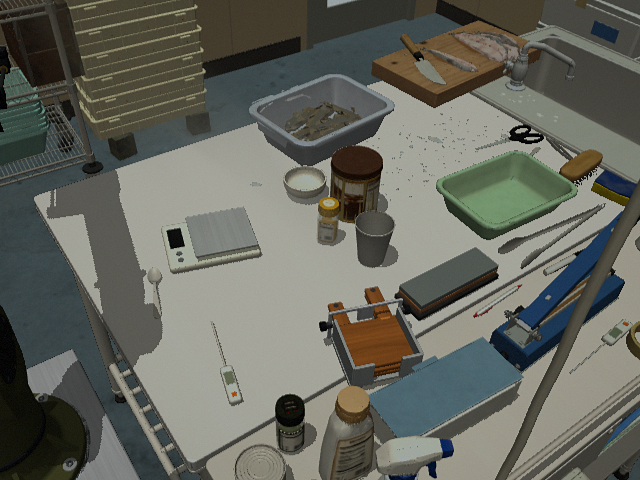

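View pics/side.png

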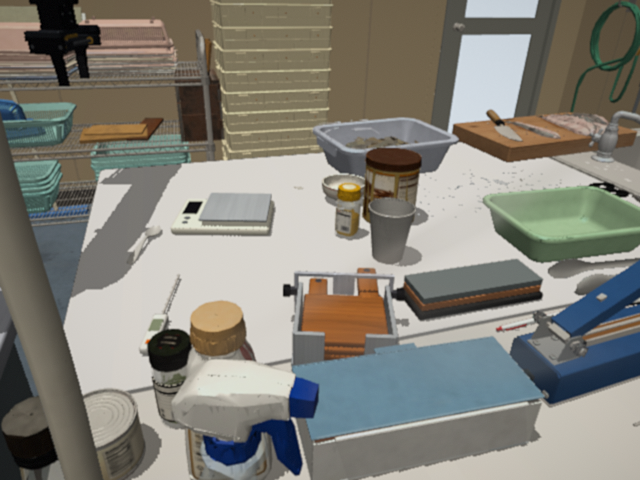

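The magazine (scene ≈ 375,345) opens towards +y world, away from the cameras. The bottom handle is the left one (≈ 338,316), and the scale is at ≈ (222,232). Next I'll fit poses from the depth.

```bash
python3 - <<'E'
from h import *
np.set_printoptions(precision=4,suppress=True)
vv,uu=np.mgrid[:480,:640]
big=np.full((500,400,3),40,np.uint8)
def rect(q,name):
    # largest cluster in 2mm grid
    g=np.zeros((400,400),np.uint8); ij=((q[:,:2]-[0.3,-0.4])/0.002).astype(int); ok=((ij>=0)&(ij<400)).all(1); g[ij[ok,1],ij[ok,0]]=1
    g=cv2.morphologyEx(g,cv2.MORPH_CLOSE,np.ones((3,3),np.uint8))
    n,l,st,_=cv2.connectedComponentsWithStats(g); 
    for k in np.argsort(-st[1:,4])[:2]+1:
        sel=ok.copy(); sel[ok]=l[ij[ok,1],ij[ok,0]]==k
        r=cv2.minAreaRect((q[sel,:2]*1000).astype(np.float32)); print(name,r,sel.sum(),"z",np.median(q[sel,2]))
for n in ("scene","side"):
    d=np.load(n+"_d.npy"); im=cv2.imread(f"pics/{n}.png"); P=w(n,uu,vv,d); P[d==0]=9
    x,y,z=P[...,0],P[...,1],P[...,2]
    t=(abs(x-.6)<.25)&(abs(y)<.4)&(abs(z)<.006); print(n,"table z",np.median(z[t]))
    rect(P[(abs(z-.034)<.006)&(abs(x-.48)<.15)&(abs(y-.23)<.15)],"plat")
    rect(P[(abs(z-.018)<.005)&(abs(x-.48)<.15)&(abs(y-.23)<.15)],"base")
    R=(abs(x-.57)<.13)&(abs(y+.13)<.13)
    m=R&(abs(z-.052)<.006)&(im[...,2]>im[...,0]*1.5+10)
    rect(P[m],"top wood")
    rect(P[R&(z>.075)&(z<.09)&(y>-.2)],"bar")
    rect(P[R&(abs(z-.032)<.006)&(im[...,2]>im[...,0]*1.5+10)],"low wood")
    # topdown view, 1mm/px
    T=np.zeros((300,260,3),np.uint8); Z=np.full((300,260),-1.)
    for a,b,c,co in zip(x[R],y[R],z[R],im[R]):
        i=int((0.02-b)*1000*1.0); j=int((a-.44)*1000)
        if 0<=i<298 and 0<=j<258:
            if c>Z[i,j]: Z[i:i+2,j:j+2]=c; T[i:i+2,j:j+2]=co
    cv2.imwrite(f"pics/top_{n}.png",cv2.resize(T,None,fx=1.5,fy=1.5))
a=cv2.imread("pics/top_scene.png");b=cv2.imread("pics/top_side.png");cv2.imwrite("pics/top.png",np.hstack([a,b]))
for n,b in (("scene",(310,270,440,395)),("side",(280,255,410,370))):
    pass
I=cv2.imread("pics/scene.png")[280:390,300:440]; J=cv2.imread("pics/side.png")[255:365,280:420]
cv2.imwrite("pics/crop.png",cv2.resize(np.hstack([I,J]),None,fx=2.8,fy=2.8,interpolation=cv2.INTER_CUBIC))
E
```

```text
scene table z -0.0005688482625710867
plat ((512.4390869140625, 262.6507873535156), (137.7225341796875, 130.2549591064453), 73.18312072753906) 2540 z 0.03383682251720094
base ((487.08917236328125, 267.70660400390625), (144.8342742919922, 188.2925262451172), 73.2041015625) 1652 z 0.01778561602064005
base ((330.7508544921875, 196.7281494140625), (3.6797094345092773, 1.752065658569336), 66.18673706054688) 4 z 0.014270451600653378
top wood ((589.8451538085938, -153.5025634765625), (132.12860107421875, 107.01251220703125), 71.24726104736328) 2779 z 0.05144636194202823
top wood ((652.5759887695312, -76.15425109863281), (40.368595123291016, 27.55006980895996), 69.84873962402344) 208 z 0.051186916561724416
bar ((603.408203125, -110.38359069824219), (9.802237510681152, 137.15614318847656), 69.21173095703125) 301 z 0.0803132923099884
low wood ((580.4466552734375, -64.25272369384766), (60.09761047363281, 27.942792892456055), 70.98267364501953) 237 z 0.03141907581115244
low wood ((571.5841064453125, -213.19932556152344), (7.757119655609131, 46.832881927490234), 71.52458190917969) 112 z 0.03123104
[... 382 characters left out ...]
 0.013690085049537282
top wood ((592.9519653320312, -144.9383544921875), (146.61972045898438, 109.16414642333984), 70.54915618896484) 3894 z 0.05196502199356684
top wood ((657.341064453125, -67.51290893554688), (12.94278621673584, 24.31891441345215), 69.24066925048828) 55 z 0.052079904758421836
bar ((604.98681640625, -111.53865051269531), (8.476578712463379, 136.7901153564453), 71.62631225585938) 534 z 0.08010201416134241
low wood ((583.32373046875, -59.720516204833984), (44.404945373535156, 25.657758712768555), 71.65792846679688) 259 z 0.03194825253380573
low wood ((568.4761962890625, -212.78855895996094), (5.261540412902832, 45.038414001464844), 72.00070190429688) 176 z 0.03272355016842693
```

View pics/top.png

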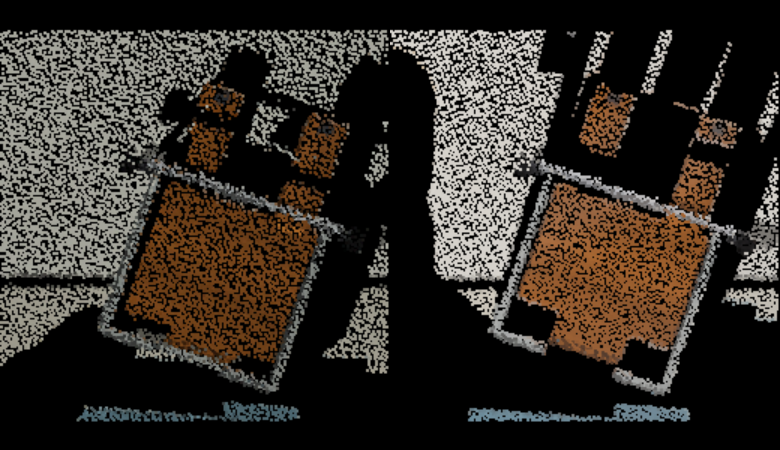

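View pics/crop.png

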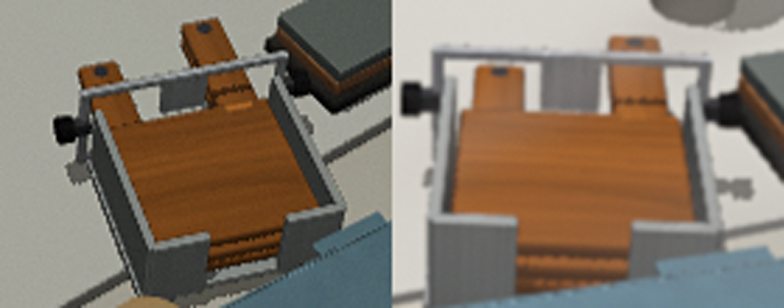

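The top-down rebuild shows the magazine's front points along (0.33, 0.945). The low handle is on the left at about (0.58, -0.06), and the upper handles are on the right. I'll refine these fits, and the cup and jar too, because they limit the path.

```bash
python3 - <<'E'
from h import *
from scipy.optimize import least_squares
np.set_printoptions(precision=1,suppress=True)
vv,uu=np.mgrid[:480,:640]
A=np.radians(70.9); f=np.array([np.cos(A),np.sin(A)]); l=np.array([np.sin(A),-np.cos(A)]) # -x_m , y_m
for n in ("scene","side"):
    d=np.load(n+"_d.npy"); im=cv2.imread(f"pics/{n}.png").astype(int); P=w(n,uu,vv,d)*1000; P[d==0]=9e3
    def circ(c,r,name):
        m=(np.hypot(P[...,0]-c[0],P[...,1]-c[1])<60)&(P[...,2]>10)&(P[...,2]<110)
        if name=="cup": m&=(abs(im-im.mean(-1,keepdims=True)).max(-1)<25)
        q=P[m]
        for z0 in (20,40,60,80,93):
            s=q[abs(q[:,2]-z0)<7]
            if len(s)<15: continue
            R=least_squares(lambda p:np.hypot(s[:,0]-p[0],s[:,1]-p[1])-p[2],[*c,r],loss="soft_l1",bounds=([c[0]-60,c[1]-60,r*.6],[c[0]+60,c[1]+60,r*1.1]))
            print(n,name,z0,R.x,len(s), "zmax",np.percentile(q[:,2],99))
    circ((722,35),36,"cup"); circ((700,135),21,"jar")
    R=(abs(P[...,0]-590)<130)&(abs(P[...,1]+130)<130)
    wood=(im[...,2]>im[...,0]*1.5+10)
    lo=P[R&wood&(abs(P[...,2]-32)<6)&(P[...,1]>-140)]; up=P[R&wood&(abs(P[...,2]-52)<5)]
    bar=P[R&(P[...,2]>72)&(P[...,2]<90)]
    for nm,q in (("low handle",lo),("top",up),("bar",bar)):
        a=q[:,:2]@f; b=q[:,:2]@l
        print(n,nm,len(q),"f",np.percentile(a,[1,99]),"l",np.percentile(b,[1,99]))
        if nm=="bar":
            k=np.polyfit(b,a,1); print("bar slope deg",np.degrees(k[0]), "mid f at", np.polyval(k,b.mean()))
        if nm=="top":
            body=q[(a<np.percentile(a,99)-85)]; bb=body[:,:2]@l; print(" body l",np.percentile(bb,[1,99]), "hand l",np.percentile((q[a>np.percentile(a,99)-60][:,:2])@l,[1,99]))
E
```

```text
scene cup 20 [746.2  44.9  29.3] 116 zmax 99.91057972646027
scene cup 40 [746.4  45.1  32. ] 165 zmax 99.91057972646027
scene cup 60 [745.6  44.1  33.7] 260 zmax 99.91057972646027
scene cup 80 [745.8  43.9  36.3] 284 zmax 99.91057972646027
scene cup 93 [745.6  43.7  38. ] 276 zmax 99.91057972646027
scene jar 20 [706.4 145.6  22.9] 99 zmax 101.87628970566155
scene jar 40 [706.6 145.9  23.1] 105 zmax 101.87628970566155
scene jar 60 [706.5 146.   23.1] 113 zmax 101.87628970566155
scene jar 80 [707.6 146.3  21.6] 110 zmax 101.87628970566155
scene jar 93 [705.3 143.8  17.9] 231 zmax 101.87628970566155
scene low handle 257 f [101.8 157.8] l [556.2 718.5]
scene top 2968 f [-11.8 153. ] l [555.9 659. ]
 body l [555.8 659.1] hand l [628.3 655.1]
scene bar 340 f [15.6 97.9] l [538.6 673.1]
bar slope deg 1.0438723836876147 mid f at 90.31412037369671
side cup 20 [747.5  43.2  29.4] 204 zmax 99.3802793613254
side cup 40 [747.2  42.7  31.6] 234 zmax 99.3802793613254
side cup 60 [747.5  43.3  34.7] 260 zmax 99.3802793613254
side cup 80 [746.8  42.5  36.5] 461 zmax 99.3802793613254
side cup 93 [746.9  42.3  38.3] 491 zmax 99.3802793613254
side jar 20 [707.3 144.1  22.7] 158 zmax 100.8096799017911
side jar 40 [706.9 143.6  22.6] 165 zmax 100.8096799017911
side jar 60 [707.4 143.8  22.4] 170 zmax 100.8096799017911
side jar 80 [708.1 144.5  21.3] 158 zmax 100.8096799017911
side jar 93 [707.3 142.8  19.6] 228 zmax 100.8096799017911
side low handle 285 f [104.  156.5] l [558.3 723.6]
side top 3928 f [-13.7 148.1] l [554.8 660.6]
 body l [554.6 660.6] hand l [630.1 655.8]
side bar 586 f [88.6 95.3] l [540.1 675.5]
bar slope deg -0.19072517666765693 mid f at 91.27181194839545
```

Call:
play_rows --pt "0.25 6 -10.7 0 0 0 -10.6" --pt "0.25 9 -16 0 0 0 -21.2" --pt "0.25 12 -21.4 0 0 0 -31.8" --pt "0.25 15 -26.8 0 0 0 -42.4" --pt "0.25 18 -32.2 0 0 0 -52.5" --force 50

```text
time: 1.52
ee_pos: [0.364, 0.3405, 0.1926]
ee_rot: [0.0, 0.586, 0.81, 0.001]
contact_force: [0.4, 0.8, -0.3]
opening: 0.632
```

Call:
play_rows --pt "0.25 4.5 -8 0 0 0 -9" --pt "0.25 9 -16 0 0 0 -18" --pt "0.25 13.5 -24 0 0 0 -27" --pt "0.25 18 -32 0 0 0 -37.3" --pt "0.25 21.5 -37.5 -1 0 0 -37.3"

```text
time: 2.15
ee_pos: [0.5183, 0.0689, 0.19]
ee_rot: [0.0, 0.815, 0.58, 0.002]
contact_force: [0.6, 0.9, 0.3]
opening: 0.627
```

```bash
python3 - <<'E'
from h import *
np.set_printoptions(precision=4,suppress=True)
for _ in range(1):
    s=ctrl.get_state(); print(s["time"],s["ee_pos"],s["ee_rot"],s["joint_pos"],s["contact_force"])
C=cal("wrist"); im,d=ctrl.grab_frame("wrist"); save("wrist1",im); np.save("wrist1_d.npy",d)
print(C)
for t in ("low_handle","front_sill"):
    for r in ctrl.find_in("wrist",t)[:2]:
        u,v=r["point"]; print(t,r["score"],u,v,w("wrist",u,v,d[int(v),int(u)],C))
E
```

```text
2.15 [0.5183 0.0689 0.19  ] [0.0003 0.8146 0.58   0.0016] [-0.6664  0.0415  0.5011  1.7869 -0.0215  1.3152 -0.4936] [0.5697 0.9259 0.3338]
(np.float64(371.64829954431775), 324.17174617870614, 245.8076239169446, array([[ 0.9451, -0.3153, -0.0861,  0.5418],
       [-0.3268, -0.9092, -0.2581,  0.1396],
       [ 0.0031,  0.272 , -0.9623,  0.3818],
       [ 0.    ,  0.    ,  0.    ,  1.    ]]))
low_handle 0.88 425.2 300.5 [ 0.5918 -0.046   0.032 ]
```

View pics/wrist1.png

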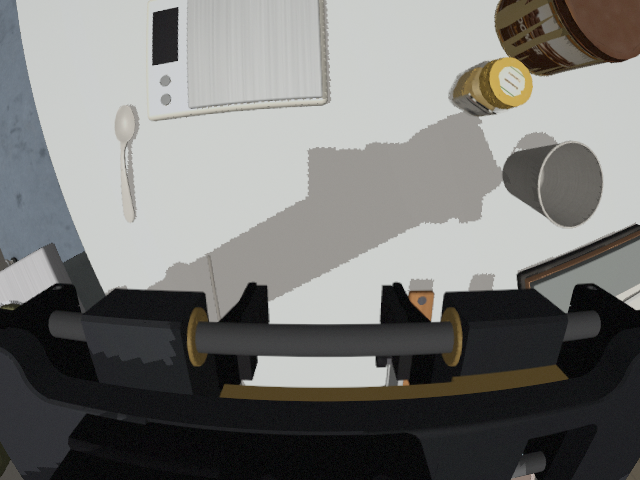

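The wrist view shows the low handle tip at ≈ (421,293) beside the right finger, with the frame and mid handle hidden. The scale, jar and cup are all in view. I'll check the handle and scale positions from it.

```bash
python3 - <<'E'
from h import *
np.set_printoptions(precision=1,suppress=True)
C=cal("wrist"); d=np.load("wrist1_d.npy"); im=cv2.imread("pics/wrist1.png").astype(int)
vv,uu=np.mgrid[:480,:640]; P=w("wrist",uu,vv,d,C)*1000; P[d==0]=9e3
A=np.radians(70.9); f=np.array([np.cos(A),np.sin(A)]); l=np.array([np.sin(A),-np.cos(A)])
wood=(im[...,2]>im[...,0]*1.4+10)&(uu>400)&(uu<440)&(vv>285)&(vv<330)
q=P[wood]; a=q[:,:2]@f; b=q[:,:2]@l; print("handle",len(q),"z",np.median(q[:,2]),"tip f",np.percentile(a,[0,98,100]),"l",np.percentile(b,[1,99]))
m=(abs(P[...,2]-34)<4)&(uu>180)&(uu<335)&(vv<110); q=P[m]
B=np.radians(73.1); fy=np.array([np.cos(B),np.sin(B)]); fx=np.array([np.sin(B),-np.cos(B)])
print("plat z",np.median(q[:,2])," x",np.percentile(q[:,:2]@fx,[.5,99.5])," y",np.percentile(q[:,:2]@fy,[.5,99.5]))
r=cv2.minAreaRect(q[:,:2].astype(np.float32)); print(r)
# edge orientation: near (low y) edge
X=q[:,:2]@fx; Y=q[:,:2]@fy
bins=np.arange(X.min()+10,X.max()-10,8); e=[(x0+4,Y[(X>x0)&(X<x0+8)].min()) for x0 in bins]; k=np.polyfit(*np.array(e).T,1); print("edge tilt",np.degrees(np.arctan(k[0])))
for c in [(512.4,262.6),(512.8,259.3)]: print("ref",np.dot(c,fx),np.dot(c,fy))
# refit platform in scene/side with known edges
for n in ("scene","side"):
    D=np.load(n+"_d.npy"); Q=w(n,uu,vv,D)*1000; Q=Q[(D>0)]; Q=Q[(abs(Q[:,2]-34)<5)&(abs(Q[:,0]-512)<110)&(abs(Q[:,1]-262)<110)]
    print(n,np.percentile(Q[:,:2]@fx,[.5,99.5]),np.percentile(Q[:,:2]@fy,[.5,99.5]))
E
```

```text
handle 449 z 30.602763817406732 tip f [  122.3   243.1 11449.5] l [504.1 583. ]
plat z 32.16183123429131  x [352.  480.3]  y [333.  442.2]
((511.19293212890625, 251.28033447265625), (114.21736145019531, 130.5945281982422), 72.27574920654297)
edge tilt -0.2960858887707791
ref 413.9328844322169 400.2150511732724
ref 415.27492710471415 397.17384722332156
scene [349.2 477.8] [333.9 464.7]
side [351.5 480. ] [332.  461.4]
```

Call:
play_rows --pt "0.25 3.3 -6.2 0 0 0 0" --pt "0.25 6.7 -12.5 -3 0 0 0" --pt "0.25 6.7 -12.5 -8 0 0 0" --pt "0.25 6.7 -12.5 -12 0 0 0" --pt "0.25 6.7 -12.5 -12 0 0 0"

```text
time: 2.92
ee_pos: [0.5822, -0.0568, 0.066]
ee_rot: [-0.002, 0.816, 0.578, -0.003]
contact_force: [0.1, 1.0, 0.8]
opening: 0.623
```

```bash
python3 - <<'E'
from h import *
np.set_printoptions(precision=4,suppress=True)
s=ctrl.get_state(); print(s["time"],s["ee_pos"],s["ee_rot"],s["contact_force"])
im,d=ctrl.grab_frame("side"); im2,_=ctrl.grab_frame("scene")
a=cv2.resize(im[220:340,260:420],None,fx=2.5,fy=2.5);b=cv2.resize(im2[230:350,290:450],None,fx=2.5,fy=2.5); save("hover",np.hstack([a,b]))
E
```

```text
2.925 [ 0.5822 -0.0568  0.066 ] [-0.0015  0.8161  0.578  -0.0026] [0.1174 1.0293 0.7822]
```

View pics/hover.png

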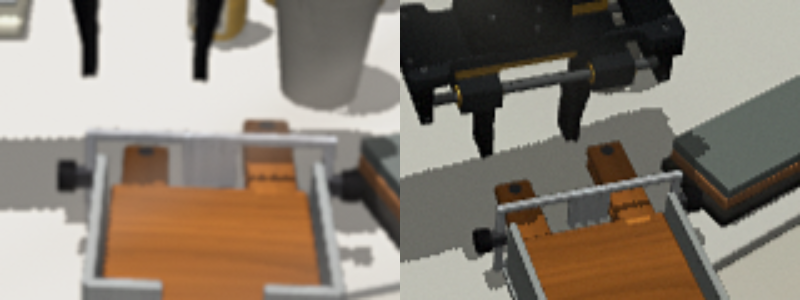

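The view shows the fingers straddling the low handle (side crop: fingers at 90 and 200, handle at 145). I'll descend and grip.

Call:
play_rows --pt "0.25 0.25 0 -2.5 0 0 0" --pt "0.25 0.25 0 -5.3 0 0 0" --pt "0.25 0.25 0 -5.3 0 0 0" --pt "-0.6 0.25 0 -5.3 0 0 0" --pt "-0.6 0.25 0 -5.3 0 0 0" --force 55

```text
time: 3.65
ee_pos: [0.59, -0.0569, 0.0195]
ee_rot: [0.002, 0.816, 0.578, 0.003]
contact_force: [-0.2, -0.6, -0.0]
opening: 0.481
```

Call:
play_rows --pt "-0.6 0 0 0 0 0 0" --pt "-0.6 0 0 0 0 0 0" --pt "-0.6 0 0 0 0 0 0"

```text
time: 4.03
ee_pos: [0.5901, -0.057, 0.0197]
ee_rot: [0.002, 0.816, 0.578, 0.003]
contact_force: [0.4, -0.4, -0.7]
opening: 0.217
```

Opening is 0.217, below the 0.32 expected on a 28 mm handle, so the grip is suspect. I'll look.

```bash
python3 - <<'E'
from h import *
np.set_printoptions(precision=4,suppress=True)
s=ctrl.get_state(); print(s["time"],s["ee_pos"],s["ee_rot"],s["contact_force"],s["opening"])
im,d=ctrl.grab_frame("side"); im2,_=ctrl.grab_frame("scene"); np.save("g_d.npy",d)
a=cv2.resize(im[220:340,260:420],None,fx=2.5,fy=2.5);b=cv2.resize(im2[230:350,290:450],None,fx=2.5,fy=2.5); save("grip",np.hstack([a,b]))
E
```

```text
4.025 [ 0.5901 -0.057   0.0197] [0.0017 0.8158 0.5783 0.0026] [ 0.4332 -0.4328 -0.6801] 0.21666686872405588
```

View pics/grip.png

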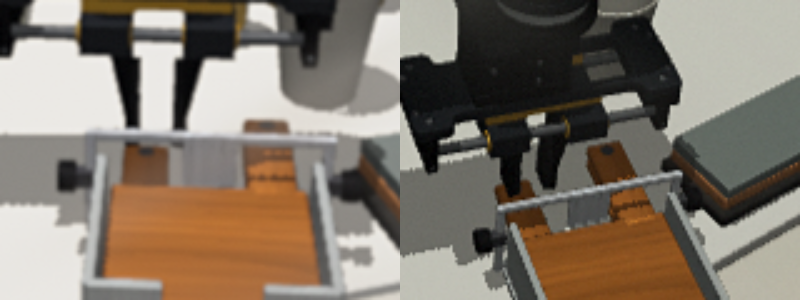

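```bash
python3 - <<'E'
from h import *
np.set_printoptions(precision=0,suppress=True,linewidth=200)
d=np.load("g_d.npy"); C=cal("side"); vv,uu=np.mgrid[:480,:640]; P=w("side",uu,vv,d,C)*1000
im,_=ctrl.grab_frame("side")
A=np.radians(70.9); f=np.array([np.cos(A),np.sin(A)]); l=np.array([np.sin(A),-np.cos(A)])
dark=im.max(-1)<60
for v in range(255,290,3):
    for u0,u1 in ((300,322),(322,345)):
        m=np.zeros_like(dark); m[v,u0:u1]=dark[v,u0:u1]&(d[v,u0:u1]>0)
        if m.sum(): q=np.median(P[m],0); print(v,u0,m.sum(),q,"f,l",q[:2]@f-35,q[:2]@l-607.5, end=" | ")
    print()
E
```

```text
255 300 7 [571. -62.  89.] f,l 93.11028768642842 -47.76664272403457 | 255 322 7 [601. -74.  91.] f,l 92.08047657257917 -15.580851351500314 | 
258 300 7 [573. -64.  85.] f,l 91.93642868903301 -45.35207556249793 | 258 322 6 [600. -73.  86.] f,l 92.31927695389504 -16.237513631779166 | 
261 300 5 [573. -64.  80.] f,l 92.1671791138184 -45.52550470285746 | 261 322 5 [600. -73.  81.] f,l 92.71479874532527 -16.962981168201736 | 
264 300 5 [572. -63.  74.] f,l 92.78206232860423 -46.07763708830532 | 264 322 4 [600. -71.  75.] f,l 94.29560428329034 -17.167826284233 | 
267 300 4 [573. -64.  70.] f,l 92.26949194361718 -44.85942888303828 | 267 322 4 [600. -72.  70.] f,l 92.91965359639165 -17.01635877340823 | 
270 300 4 [574. -62.  63.] f,l 93.99469244689547 -44.81092180962014 | 270 322 3 [599. -72.  65.] f,l 93.04633916189502 -17.56472198500751 |
```

```bash
python3 - <<'E'
from h import *
np.set_printoptions(precision=4,suppress=True)
A=np.radians(70.9); F=np.array([np.cos(A),np.sin(A)]); L=np.array([np.sin(A),-np.cos(A)])
for n in ("scene","side"):
    f,cx,cy,T=cal(n)
    for l in (-45,-17):
        for z in (10,20,30,40,50):
            p=np.r_[F*137+L*(607.5+l),z]/1000; c=np.linalg.inv(T)@np.r_[p,1]; print(n,l,z,(c[:2]/c[2]*f+[cx,cy]).round(1))
s=ctrl.get_state(); print(s["joint_pos"],s["opening"])
im,_=ctrl.grab_frame("scene"); save("g2",cv2.resize(im[285:325,315:365],None,fx=12,fy=12,interpolation=cv2.INTER_NEAREST))
E
```

```text
scene -45 10 [333.2 318.8]
scene -45 20 [333.5 315.3]
scene -45 30 [333.7 311.7]
scene -45 40 [334.  308.1]
scene -45 50 [334.2 304.4]
scene -17 10 [347.4 316. ]
scene -17 20 [347.7 312.4]
scene -17 30 [348.  308.9]
scene -17 40 [348.4 305.2]
scene -17 50 [348.7 301.6]
side -45 10 [311.9 297.1]
side -45 20 [312.  291.6]
side -45 30 [312.1 286.1]
side -45 40 [312.2 280.5]
side -45 50 [312.3 274.9]
side -17 10 [330.2 297.7]
side -17 20 [330.4 292.3]
side -17 30 [330.6 286.8]
side -17 40 [330.8 281.2]
side -17 50 [331.1 275.5]
[-0.4362  0.3806  0.5852  1.8108 -0.2447  1.0166 -0.0928] 0.20462067354561725
```

View pics/g2.png

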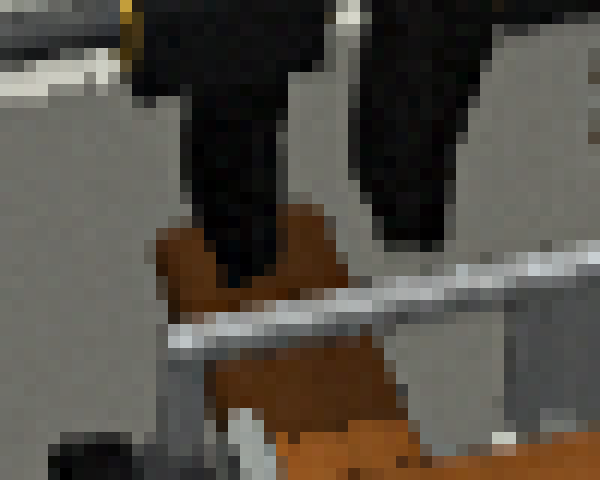

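By camera, the fingertips are near z = 39 mm while the reported TCP is 20 mm, so they closed in the air above the handle. I'll reopen, shift 5 mm left, and go lower in steps while watching the force.

Call:
play_rows --pt "0.25 0 0 0 0 0 0" --pt "0.25 -0.45 0.15 0 0 0 0" --pt "0.25 -0.45 0.15 0 0 0 0" --pt "0.25 -0.45 0.15 -0.7 0 0 0" --pt "0.25 -0.45 0.15 -0.9 0 0 0"

```text
time: 4.85
ee_pos: [0.585, -0.0554, 0.0097]
ee_rot: [0.001, 0.816, 0.578, 0.002]
contact_force: [1.2, 0.5, 0.0]
opening: 0.606
```

```bash
python3 - <<'E'
from h import *
np.set_printoptions(precision=4,suppress=True)
s=ctrl.get_state(); print(s["time"],s["ee_pos"],s["contact_force"],s["opening"])
C=cal("wrist"); print(C[3][:3,3]-s["ee_pos"])
im,_=ctrl.grab_frame("scene"); a=cv2.resize(im[275:325,305:365],None,fx=6,fy=6,interpolation=cv2.INTER_NEAREST)
im,_=ctrl.grab_frame("wrist"); save("g3",np.hstack([a,cv2.resize(im[230:430,200:460],(390,300))]))
E
```

```text
4.85 [ 0.585  -0.0554  0.0097] [1.2304 0.4911 0.0389] 0.6063013151594737
[0.0235 0.0708 0.1918]
```

View pics/g3.png

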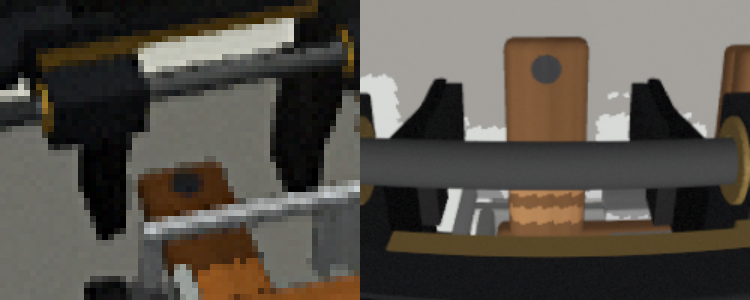

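The fingers now straddle the handle. The image puts the tips at z ≈ 28 mm against a reported 10 mm, so the offset is about 18 mm. I'll lower another 14 mm and then close.

Call:
play_rows --pt "0.25 0 0 -0.5 0 0 0" --pt "0.25 0 0 -1.0 0 0 0" --pt "0.25 0 0 -1.4 0 0 0" --pt "0.25 0 0 -1.4 0 0 0"

```text
time: 5.45
ee_pos: [0.5846, -0.0555, -0.0047]
ee_rot: [0.001, 0.816, 0.578, 0.002]
contact_force: [-0.4, 0.1, -0.0]
opening: 0.626
```

Call:
play_rows --pt "-0.6 0 0 0 0 0 0" --pt "-0.6 0 0 0 0 0 0" --pt "-0.6 0 0 0 0 0 0" --pt "-0.6 0 0 0 0 0 0" --pt "-0.6 0 0 0 0 0 0"

```text
time: 6.08
ee_pos: [0.5848, -0.0555, -0.0045]
ee_rot: [0.001, 0.816, 0.578, 0.002]
contact_force: [-0.6, -0.5, 0.9]
opening: 0.314
```

```bash
python3 - <<'E'
from h import *
np.set_printoptions(precision=4,suppress=True)
s=ctrl.get_state(); print(s["time"],s["ee_pos"],s["ee_rot"],s["contact_force"],s["moment"],s["opening"])
E
```

```text
6.075 [ 0.5848 -0.0555 -0.0045] [0.0012 0.8158 0.5783 0.0017] [-0.5914 -0.546   0.8554] [-0.1048  0.0397  0.0153] 0.3138741978726114
```

The handle is gripped: opening 0.314, or 27 mm. Next is a small pose calculator, then raising the front edge.

```bash
cat > row.py <<'E'
import sys; from h import *
from scipy.spatial.transform import Rotation as R
np.set_printoptions(precision=2,suppress=True)
A=np.radians(70.9); F=np.array([np.cos(A),np.sin(A),0]); L=np.array([np.sin(A),-np.cos(A),0]); Z=np.array([0,0,1.])
P0=np.array([.5848,-.0555,-.0045])*1000; Q0=R.from_quat([.8158,.5783,0,0]) # level board, handle gripped
def pose(th,zr,s,dl=0):  # tilt deg, rear-edge height, draw, side shift (mm)
    r=R.from_rotvec(np.radians(th)*L); v=155*F-9*Z
    return P0-v+s*F+zr*Z+dl*L+r.apply(v), r*Q0
def cur():
    s=ctrl.get_state(); q=s["ee_rot"]; return s,np.array(s["ee_pos"])*1000,R.from_quat([q[1],q[2],q[3],q[0]])
s,p,q=cur()
rel=(q*Q0.inv()).as_rotvec(degrees=True); th=rel@L
v=R.from_rotvec(np.radians(th)*L).apply(155*F-9*Z); rear=p-v-(P0-(155*F-9*Z))
fo=np.array(s["contact_force"])
print("t %.2f tilt %.2f roll/yaw %.2f %.2f rear s %.1f l %.1f z %.1f | front edge h %.1f | force f %.1f l %.1f z %.1f | mom %s open %.3f"%(s["time"],th,rel@F,rel[2],rear@F,rear@L,rear[2],rear[2]+100*np.sin(np.radians(th)),fo@F,fo@L,fo[2],np.array(s["moment"]),s["opening"]))
for a in sys.argv[1:]:
    g=list(map(float,a.split(","))); P,Q=pose(*g); d=(P-p)/10; r=(Q*q.inv()).as_rotvec(degrees=True); print(a,"->",d,r)
E
python3 row.py 2.87,0,0 2.87,0,5 2.87,0,9
```

```text
t 6.08 tilt 0.08 roll/yaw -0.22 -0.00 rear s 0.0 l -0.0 z -0.2 | front edge h -0.1 | force f -0.7 l -0.4 z 0.9 | mom [-0.1   0.04  0.02] open 0.314
2.87,0,0 -> [0.01 0.02 0.78] [ 2.71 -0.7   0.01]
2.87,0,5 -> [0.17 0.49 0.78] [ 2.71 -0.7   0.01]
2.87,0,9 -> [0.3  0.87 0.78] [ 2.71 -0.7   0.01]
```

Call:
play_rows --pt "-0.7 0 0 0.4 1.35 -0.4 0" --pt "-0.7 0 0 0.78 2.7 -0.8 0" --pt "-0.7 0 0 0.78 2.7 -0.8 0" --pt "-0.7 0.1 0.28 0.78 2.7 -0.8 0" --pt "-0.7 0.13 0.38 0.78 2.7 -0.8 0"

```text
time: 6.7
ee_pos: [0.5859, -0.0518, 0.0031]
ee_rot: [-0.014, 0.816, 0.578, 0.021]
contact_force: [0.1, -1.0, -2.2]
opening: 0.31
```

```bash
python3 row.py 2.87,0,4 2.87,0,7
```

```text
t 6.70 tilt 2.85 roll/yaw -0.08 -0.01 rear s 3.6 l -0.1 z -0.1 | front edge h 4.8 | force f -0.9 l 0.5 z -2.2 | mom [-0.43  0.13 -0.07] open 0.310
2.87,0,4 -> [0.03 0.04 0.02] [0.05 0.07 0.01]
2.87,0,7 -> [0.12 0.32 0.02] [0.05 0.07 0.01]
```

Call:
play_rows --pt "-0.7 0.06 0.18 0 0 0 0" --pt "-0.7 0.1 0.3 0 0 0 0"

```text
time: 6.95
ee_pos: [0.5869, -0.0488, 0.0029]
ee_rot: [-0.014, 0.816, 0.578, 0.02]
contact_force: [-0.1, -0.6, -1.1]
opening: 0.311
```

```bash
python3 row.py 2.87,0,10 3.4,0,5.5 3.4,0,9
```

```text
t 6.95 tilt 2.82 roll/yaw -0.07 0.00 rear s 6.8 l -0.2 z -0.2 | front edge h 4.7 | force f -0.6 l 0.1 z -1.1 | mom [-0.5   0.13 -0.04] open 0.311
2.87,0,10 -> [0.13 0.3  0.03] [0.07 0.05 0.  ]
3.4,0,5.5 -> [-0.02 -0.13  0.18] [ 0.57 -0.12  0.  ]
3.4,0,9 -> [0.1  0.21 0.18] [ 0.57 -0.12  0.  ]
```

Call:
play_rows --pt "-0.7 0.06 0.18 0 0 0 0" --pt "-0.7 0.1 0.3 0 0 0 0"

```text
time: 7.2
ee_pos: [0.5875, -0.0473, 0.0029]
ee_rot: [-0.013, 0.816, 0.578, 0.02]
contact_force: [-1.1, -5.7, -0.8]
opening: 0.309
```

```bash
python3 row.py 2.87,0,13
```

```text
t 7.20 tilt 2.71 roll/yaw -0.08 -0.04 rear s 8.4 l -0.1 z 0.0 | front edge h 4.8 | force f -5.7 l 0.8 z -0.8 | mom [-1.43  0.46 -0.09] open 0.309
2.87,0,13 -> [0.16 0.43 0.04] [0.17 0.02 0.04]
```

Contact with the nib at 8 mm with 6 N. I'll back off, raise 1.5 mm at the edge and probe again.

```bash
python3 row.py 3.7,0,5.5 3.7,0,8 3.7,0,10.5
```

```text
t 7.20 tilt 2.71 roll/yaw -0.08 -0.04 rear s 8.4 l -0.1 z 0.0 | front edge h 4.8 | force f -5.7 l 0.8 z -0.8 | mom [-1.43  0.46 -0.09] open 0.309
3.7,0,5.5 -> [-0.08 -0.28  0.26] [ 0.96 -0.25  0.04]
3.7,0,8 -> [-0.   -0.04  0.26] [ 0.96 -0.25  0.04]
3.7,0,10.5 -> [0.08 0.2  0.26] [ 0.96 -0.25  0.04]
```

Call:
play_rows --pt "-0.7 -0.08 -0.28 0.1 0.3 -0.1 0" --pt "-0.7 -0.08 -0.28 0.26 0.95 -0.25 0" --pt "-0.7 0 -0.04 0.26 0.95 -0.25 0" --pt "-0.7 0.08 0.2 0.26 0.95 -0.25 0"

```text
time: 7.7
ee_pos: [0.5882, -0.0471, 0.0055]
ee_rot: [-0.018, 0.816, 0.577, 0.026]
contact_force: [-0.9, -7.4, 0.7]
opening: 0.311
```

```bash
python3 row.py 4.4,0,5.5 4.4,0,8 4.4,0,10.5
```

```text
t 7.70 tilt 3.57 roll/yaw -0.05 -0.09 rear s 8.8 l 0.5 z 0.4 | front edge h 6.6 | force f -7.3 l 1.6 z 0.7 | mom [-1.6   0.4  -0.18] open 0.311
4.4,0,5.5 -> [-0.15 -0.3   0.19] [ 0.8  -0.23  0.09]
4.4,0,8 -> [-0.07 -0.06  0.19] [ 0.8  -0.23  0.09]
4.4,0,10.5 -> [0.01 0.17 0.19] [ 0.8  -0.23  0.09]
```

Call:
play_rows --pt "-0.7 -0.13 -0.3 0.1 0.3 -0.1 0" --pt "-0.7 -0.13 -0.3 0.19 0.8 -0.23 0.1" --pt "-0.7 -0.07 -0.06 0.19 0.8 -0.23 0.1" --pt "-0.7 0.01 0.17 0.19 0.8 -0.23 0.1"

```text
time: 8.2
ee_pos: [0.5881, -0.0468, 0.0074]
ee_rot: [-0.022, 0.815, 0.578, 0.03]
contact_force: [-1.8, -5.7, -0.6]
opening: 0.306
```

```bash
python3 row.py 5.1,0,5.5 5.1,0,8 5.1,0,10.5
```

```text
t 8.20 tilt 4.28 roll/yaw -0.02 -0.02 rear s 9.0 l 0.2 z 0.3 | front edge h 7.7 | force f -5.9 l 0.1 z -0.6 | mom [-1.46  0.41 -0.15] open 0.306
5.1,0,5.5 -> [-0.14 -0.33  0.19] [ 0.78 -0.25  0.02]
5.1,0,8 -> [-0.06 -0.1   0.19] [ 0.78 -0.25  0.02]
5.1,0,10.5 -> [0.02 0.14 0.19] [ 0.78 -0.25  0.02]
```

Call:
play_rows --pt "-0.7 -0.13 -0.3 0.1 0.3 -0.1 0" --pt "-0.7 -0.14 -0.33 0.19 0.78 -0.25 0" --pt "-0.7 -0.06 -0.1 0.19 0.78 -0.25 0" --pt "-0.7 0.02 0.15 0.19 0.78 -0.25 0"

```text
time: 8.7
ee_pos: [0.5881, -0.0465, 0.0092]
ee_rot: [-0.025, 0.815, 0.577, 0.036]
contact_force: [-0.7, -5.3, -0.8]
opening: 0.314
```

```bash
python3 row.py 5.8,0,5.5 5.8,0,8 5.8,0,10.5
```

```text
t 8.70 tilt 5.00 roll/yaw -0.02 -0.05 rear s 9.4 l 0.2 z 0.2 | front edge h 8.9 | force f -5.2 l 1.0 z -0.8 | mom [-1.41  0.43 -0.09] open 0.314
5.8,0,5.5 -> [-0.15 -0.37  0.2 ] [ 0.76 -0.24  0.05]
5.8,0,8 -> [-0.07 -0.13  0.2 ] [ 0.76 -0.24  0.05]
5.8,0,10.5 -> [0.01 0.11 0.2 ] [ 0.76 -0.24  0.05]
```

Call:
play_rows --pt "-0.7 -0.13 -0.3 0.1 0.3 -0.1 0" --pt "-0.7 -0.14 -0.36 0.2 0.76 -0.24 0" --pt "-0.7 -0.07 -0.13 0.2 0.76 -0.24 0" --pt "-0.7 0.02 0.13 0.2 0.76 -0.24 0"

```text
time: 9.2
ee_pos: [0.5883, -0.0462, 0.0112]
ee_rot: [-0.029, 0.815, 0.577, 0.041]
contact_force: [-1.4, -5.7, -0.1]
opening: 0.308
```

```bash
python3 row.py 6.5,0,5.5 6.5,0,8 6.5,0,11
```

```text
t 9.20 tilt 5.72 roll/yaw -0.03 -0.08 rear s 9.8 l 0.2 z 0.2 | front edge h 10.2 | force f -5.8 l 0.6 z -0.1 | mom [-1.43  0.48 -0.12] open 0.308
6.5,0,5.5 -> [-0.17 -0.41  0.19] [ 0.75 -0.23  0.08]
6.5,0,8 -> [-0.08 -0.17  0.19] [ 0.75 -0.23  0.08]
6.5,0,11 -> [0.01 0.11 0.19] [ 0.75 -0.23  0.08]
```

Call:
play_rows --pt "-0.7 -0.13 -0.3 0.1 0.3 -0.1 0" --pt "-0.7 -0.15 -0.38 0.2 0.75 -0.23 0.1" --pt "-0.7 -0.07 -0.15 0.2 0.75 -0.23 0.1" --pt "-0.7 0.02 0.14 0.2 0.75 -0.23 0.1"

```text
time: 9.7
ee_pos: [0.5884, -0.046, 0.0131]
ee_rot: [-0.032, 0.815, 0.577, 0.046]
contact_force: [-2.1, -5.0, -0.8]
opening: 0.309
```

```bash
python3 row.py 7.2,0,6 7.2,0,8.5 7.2,0,11.5
```

```text
t 9.70 tilt 6.41 roll/yaw -0.03 -0.02 rear s 10.1 l 0.3 z 0.3 | front edge h 11.4 | force f -5.4 l -0.4 z -0.8 | mom [-1.59  0.48 -0.16] open 0.309
7.2,0,6 -> [-0.16 -0.39  0.19] [ 0.75 -0.24  0.02]
7.2,0,8.5 -> [-0.08 -0.15  0.19] [ 0.75 -0.24  0.02]
7.2,0,11.5 -> [0.02 0.13 0.19] [ 0.75 -0.24  0.02]
```

Contact positions fit the nib, once the tool offset is treated as tool-fixed. I'll update the model and keep raising.

```bash
sed -i 's/-9\*Z/-26.5*Z/g' row.py; python3 row.py 7.2,0,5 7.2,0,7.5 7.2,0,10
```

```text
t 9.70 tilt 6.41 roll/yaw -0.03 -0.02 rear s 8.1 l 0.3 z 0.1 | front edge h 11.3 | force f -5.4 l -0.4 z -0.8 | mom [-1.59  0.48 -0.16] open 0.309
7.2,0,5 -> [-0.13 -0.28  0.2 ] [ 0.75 -0.24  0.02]
7.2,0,7.5 -> [-0.04 -0.04  0.2 ] [ 0.75 -0.24  0.02]
7.2,0,10 -> [0.04 0.19 0.2 ] [ 0.75 -0.24  0.02]
```

Call:
play_rows --pt "-0.7 -0.12 -0.26 0.1 0.3 -0.1 0" --pt "-0.7 -0.13 -0.28 0.2 0.75 -0.24 0" --pt "-0.7 -0.04 -0.04 0.2 0.75 -0.24 0" --pt "-0.7 0.04 0.19 0.2 0.75 -0.24 0"

```text
time: 10.2
ee_pos: [0.5885, -0.0457, 0.015]
ee_rot: [-0.036, 0.815, 0.577, 0.05]
contact_force: [-2.2, -6.4, -0.8]
opening: 0.315
```

```bash
python3 row.py 7.9,0,5 7.9,0,7.5 7.9,0,10.3
```

```text
t 10.20 tilt 7.07 roll/yaw -0.03 -0.07 rear s 8.4 l 0.3 z 0.2 | front edge h 12.5 | force f -6.8 l 0.0 z -0.8 | mom [-1.55  0.44 -0.14] open 0.315
7.9,0,5 -> [-0.14 -0.3   0.21] [ 0.79 -0.24  0.07]
7.9,0,7.5 -> [-0.06 -0.07  0.21] [ 0.79 -0.24  0.07]
7.9,0,10.3 -> [0.03 0.2  0.21] [ 0.79 -0.24  0.07]
```

Call:
play_rows --pt "-0.7 -0.12 -0.26 0.1 0.3 -0.1 0" --pt "-0.7 -0.14 -0.3 0.21 0.79 -0.24 0" --pt "-0.7 -0.06 -0.07 0.21 0.79 -0.24 0" --pt "-0.7 0.03 0.2 0.21 0.79 -0.24 0"

```text
time: 10.7
ee_pos: [0.5888, -0.044, 0.0171]
ee_rot: [-0.04, 0.814, 0.576, 0.056]
contact_force: [-0.9, -1.5, -1.2]
opening: 0.314
```

```bash
python3 row.py 8.6,0,5 8.6,0,7.5 8.6,0,10.3
```

```text
t 10.70 tilt 7.87 roll/yaw -0.01 -0.09 rear s 10.0 l 0.1 z 0.1 | front edge h 13.8 | force f -1.7 l -0.3 z -1.2 | mom [-0.64  0.21 -0.01] open 0.314
8.6,0,5 -> [-0.17 -0.47  0.19] [ 0.69 -0.23  0.1 ]
8.6,0,7.5 -> [-0.09 -0.23  0.19] [ 0.69 -0.23  0.1 ]
8.6,0,10.3 -> [0.01 0.03 0.19] [ 0.69 -0.23  0.1 ]
```

It slipped through at about 13.8 mm edge height, with force down to 1.7 N. I'll draw along the board's own plane, watching the force.

```bash
python3 row.py 7.9,1.3,15 7.9,2.0,20 7.9,3.4,30 7.9,4.8,40
```

```text
t 10.70 tilt 7.87 roll/yaw -0.01 -0.09 rear s 10.0 l 0.1 z 0.1 | front edge h 13.8 | force f -1.7 l -0.3 z -1.2 | mom [-0.64  0.21 -0.01] open 0.314
7.9,1.3,15 -> [0.16 0.47 0.13] [ 0.03 -0.    0.1 ]
7.9,2.0,20 -> [0.32 0.95 0.2 ] [ 0.03 -0.    0.1 ]
7.9,3.4,30 -> [0.65 1.89 0.34] [ 0.03 -0.    0.1 ]
7.9,4.8,40 -> [0.98 2.84 0.48] [ 0.03 -0.    0.1 ]
```

Call:
play_rows --pt "-0.7 0.08 0.24 0.08 0 0 0.1" --pt "-0.7 0.16 0.47 0.13 0 0 0.1" --pt "-0.7 0.32 0.95 0.2 0 0 0.1"

```text
time: 11.08
ee_pos: [0.592, -0.0344, 0.019]
ee_rot: [-0.04, 0.814, 0.577, 0.056]
contact_force: [-0.1, -0.8, -1.5]
opening: 0.309
```

```bash
python3 row.py 7.9,3.4,30 7.9,4.8,40 7.9,6.2,50 7.9,7.6,60
```

```text
t 11.07 tilt 7.88 roll/yaw 0.01 -0.02 rear s 20.2 l -0.1 z 2.0 | front edge h 15.8 | force f -0.8 l 0.1 z -1.5 | mom [-0.49  0.22 -0.07] open 0.309
7.9,3.4,30 -> [0.33 0.93 0.14] [ 0.02 -0.02  0.02]
7.9,4.8,40 -> [0.66 1.87 0.28] [ 0.02 -0.02  0.02]
7.9,6.2,50 -> [0.98 2.82 0.42] [ 0.02 -0.02  0.02]
7.9,7.6,60 -> [1.31 3.76 0.56] [ 0.02 -0.02  0.02]
```

Free. I'll continue along the plane.

Call:
play_rows --pt "-0.7 0.25 0.7 0.1 0 0 0" --pt "-0.7 0.5 1.4 0.21 0 0 0" --pt "-0.7 0.75 2.1 0.32 0 0 0" --pt "-0.7 1.0 2.8 0.42 0 0 0" --pt "-0.7 1.3 3.75 0.55 0 0 0"

```text
time: 11.7
ee_pos: [0.6052, 0.0034, 0.0247]
ee_rot: [-0.04, 0.814, 0.577, 0.056]
contact_force: [-0.2, -2.4, -0.6]
opening: 0.31
```

```bash
python3 row.py 7.9,9.0,70 7.9,10.4,80 7.9,11.8,90 7.9,13.2,100
```

```text
t 11.70 tilt 7.87 roll/yaw 0.00 -0.05 rear s 60.2 l 0.0 z 7.7 | front edge h 21.4 | force f -2.3 l 0.6 z -0.6 | mom [-0.63  0.25 -0.06] open 0.310
7.9,9.0,70 -> [0.32 0.93 0.14] [ 0.03 -0.01  0.04]
7.9,10.4,80 -> [0.65 1.87 0.28] [ 0.03 -0.01  0.04]
7.9,11.8,90 -> [0.97 2.82 0.42] [ 0.03 -0.01  0.04]
7.9,13.2,100 -> [1.3  3.76 0.56] [ 0.03 -0.01  0.04]
```

Call:
play_rows --pt "-0.7 0.25 0.7 0.1 0 0 0" --pt "-0.7 0.5 1.4 0.21 0 0 0" --pt "-0.7 0.75 2.1 0.32 0 0 0" --pt "-0.7 1.0 2.8 0.42 0 0 0" --pt "-0.7 1.3 3.75 0.56 0 0 0"

```text
time: 12.32
ee_pos: [0.6185, 0.042, 0.0304]
ee_rot: [-0.04, 0.814, 0.577, 0.056]
contact_force: [-0.5, -1.3, -1.1]
opening: 0.311
```

```bash
python3 row.py 7.9,14.6,110 7.9,16,120 7.9,17.8,132,-3 7.9,20,146,-10; python3 - <<'E'
from h import *
im,_=ctrl.grab_frame("scene"); im2,_=ctrl.grab_frame("side"); save("d100",np.hstack([im[180:400,290:470],im2[180:400,270:450]]).repeat(2,0).repeat(2,1))
E
```

```text
t 12.32 tilt 7.92 roll/yaw 0.01 -0.05 rear s 101.0 l -0.0 z 13.3 | front edge h 27.1 | force f -1.4 l -0.1 z -1.1 | mom [-0.44  0.18 -0.02] open 0.311
7.9,14.6,110 -> [0.3  0.85 0.13] [-0.02 -0.    0.05]
7.9,16,120 -> [0.63 1.8  0.27] [-0.02 -0.    0.05]
7.9,17.8,132,-3 -> [0.74 3.03 0.45] [-0.02 -0.    0.05]
7.9,20,146,-10 -> [0.53 4.58 0.67] [-0.02 -0.    0.05]
```

View pics/d100.png

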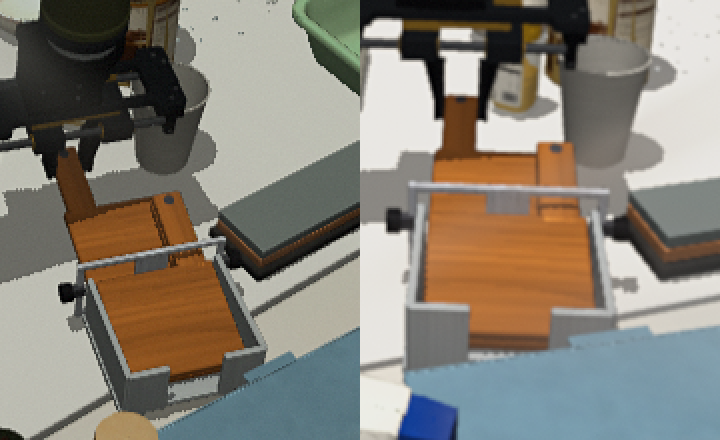

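The board is nearly out, the upper boards are held by the stop, and the gripper is clear above the cup. I'll continue and veer left of the cup.

Call:
play_rows --pt "-0.7 0.3 0.85 0.13 0 0 0" --pt "-0.7 0.63 1.8 0.28 0 0 0" --pt "-0.7 0.74 3.0 0.47 0 0 0" --pt "-0.7 0.53 4.55 0.7 0 0 0"

```text
time: 12.92
ee_pos: [0.6242, 0.0906, 0.0377]
ee_rot: [-0.041, 0.813, 0.578, 0.057]
contact_force: [0.1, -0.1, -1.4]
opening: 0.309
```

```bash
python3 row.py 7.9,22.3,160,-17 7.9,25,175,-20 7.9,28,188,-22 7.9,50,195,-22 7.9,80,195,-25
```

```text
t 12.93 tilt 8.00 roll/yaw 0.01 0.10 rear s 148.8 l -10.5 z 20.3 | front edge h 34.3 | force f -0.1 l 0.1 z -1.4 | mom [-0.23  0.12 -0.02] open 0.309
7.9,22.3,160,-17 -> [-0.24  1.27  0.17] [-0.1   0.03 -0.1 ]
7.9,25,175,-20 -> [-0.03  2.79  0.44] [-0.1   0.03 -0.1 ]
7.9,28,188,-22 -> [0.2  4.08 0.74] [-0.1   0.03 -0.1 ]
7.9,50,195,-22 -> [0.43 4.74 2.94] [-0.1   0.03 -0.1 ]
7.9,80,195,-25 -> [0.15 4.84 5.94] [-0.1   0.03 -0.1 ]
```

Call:
play_rows --pt "-0.7 -0.24 1.2 0.17 0 0 0" --pt "-0.7 -0.03 2.7 0.42 0 0 0" --pt "-0.7 0.1 3.6 0.6 0 0 0" --pt "-0.7 0.3 4.5 0.85 0 0 0" --pt "-0.7 0.3 4.6 1.0 0 0 0"

```text
time: 13.55
ee_pos: [0.6275, 0.1375, 0.048]
ee_rot: [-0.041, 0.813, 0.578, 0.057]
contact_force: [-0.0, -0.2, -1.3]
opening: 0.313
```

```bash
python3 row.py; python3 - <<'E'
from h import *
im,_=ctrl.grab_frame("scene"); im2,_=ctrl.grab_frame("side"); save("d190",np.hstack([im[180:400,290:470],im2[180:400,270:450]]).repeat(2,0).repeat(2,1))
E
```

```text
t 13.55 tilt 8.02 roll/yaw -0.01 0.17 rear s 194.2 l -22.8 z 30.6 | front edge h 44.5 | force f -0.2 l 0.1 z -1.3 | mom [-0.18  0.16  0.02] open 0.313
```

View pics/d190.png

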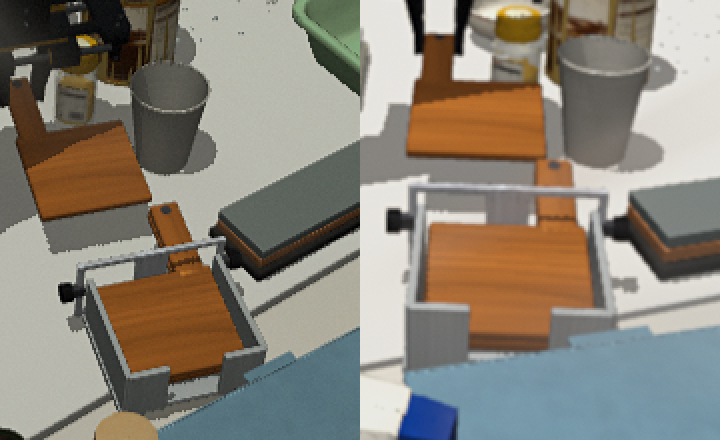

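The bottom board is fully out and clear. The upper two are in the magazine, and the cup and jar haven't moved. I'll lift, level, yaw +2° and carry it over the scale.

Call:
play_rows --pt "-0.7 -0.5 0.5 3 -1 0.3 0" --pt "-0.7 -2 3 5 -2.5 0.9 0.5" --pt "-0.7 -4 7 6 -4 1.4 1" --pt "-0.7 -6 11.5 6 -6 2 1.5" --pt "-0.7 -8 16 6 -7.5 2.6 2"

```text
time: 14.28
ee_pos: [0.5473, 0.297, 0.1084]
ee_rot: [-0.001, 0.805, 0.593, -0.0]
contact_force: [0.4, 0.5, -0.4]
opening: 0.308
```

```bash
cat > tgt.py <<'E'
import sys; from h import *
from scipy.spatial.transform import Rotation as R
np.set_printoptions(precision=3,suppress=True)
s=ctrl.get_state(); q=s["ee_rot"]; q=R.from_quat([q[1],q[2],q[3],q[0]]); p=np.array(s["ee_pos"])*100
x,y,z,ang=map(float,sys.argv[1:5])
Q=R.from_rotvec([0,0,np.radians(ang-70.9)])*R.from_quat([.8158,.5783,0,0])
print(s["time"],p,"force",np.array(s["contact_force"]),s["opening"],"->",np.array([x,y,z])-p,(Q*q.inv()).as_rotvec(degrees=True))
E
python3 tgt.py 50.95 37.25 8 73.0
```

```text
14.275 [54.726 29.703 10.84 ] force [ 0.413  0.534 -0.415] 0.30813054041118 -> [-3.776  7.547 -2.84 ] [-0.077 -0.067  0.074]
```

Call:
play_rows --pt "-0.7 -1.3 2.5 -0.5 0 0 0" --pt "-0.7 -2.6 5 -1.5 0 0 0" --pt "-0.7 -3.8 7.5 -2.5 0 0 0" --pt "-0.7 -3.8 7.5 -2.8 0 0 0" --pt "-0.7 -3.8 7.5 -2.8 0 0 0"

```text
time: 14.9
ee_pos: [0.5101, 0.3704, 0.0802]
ee_rot: [-0.0, 0.806, 0.592, -0.0]
contact_force: [0.2, 0.4, -0.6]
opening: 0.312
```

```bash
cat > meas.py <<'E'
from h import *
from scipy.spatial.transform import Rotation as R
from scipy.optimize import minimize
np.set_printoptions(precision=4,suppress=True)
vv,uu=np.mgrid[:480,:640]
for n in ("scene","side","wrist"):
    C=cal(n); im,d=ctrl.grab_frame(n); np.save(f"{n}_m.npy",d); im=im.astype(int); P=w(n,uu,vv,d,C)*1000
    wd=(im[...,0]>im[...,2]*1.4+10)&(d>0)
    q=P[wd&(abs(P[...,0]-512)<150)&(abs(P[...,1]-270)<150)&(P[...,2]>25)&(P[...,2]<140)]
    if len(q)<100: print(n,len(q)); continue
    zt=np.median(q[:,2]); q=q[abs(q[:,2]-zt)<12]
    pl=np.linalg.lstsq(np.c_[q[:,:2]-q[:,:2].mean(0),np.ones(len(q))],q[:,2],rcond=None)[0]
    # body fit: slide rect 100x110 (+handle) : robust by edges in frame angle a
    best=None
    for a in np.arange(70,76.01,.25):
        A=np.radians(a); F=np.array([np.cos(A),np.sin(A)]); L=np.array([np.sin(A),-np.cos(A)])
        f=q[:,:2]@F; l=q[:,:2]@L; b=f<np.percentile(f,.5)+90
        e=[np.percentile(l[b],.7),np.percentile(l[b],99.3),np.percentile(f,.7)]
        wd_=e[1]-e[0]
        if best is None or wd_<best[0]: best=(wd_,a,e,F,L)
    wd_,a,e,F,L=best; lc=(e[0]+e[1])/2
    print(n,len(q),"z top",zt,"slope deg f,l",np.degrees(pl[:2]@F),np.degrees(pl[:2]@L),"ang",a,"width",wd_,"centre(from rear)",lc*L+(e[2]+50)*F, "s",ctrl.get_state()["ee_pos"])
E
python3 tgt.py 50.95 37.25 8 73; python3 meas.py
```

```text
14.9 [51.007 37.036  8.025] force [ 0.153  0.374 -0.621] 0.3116153277598542 -> [-0.057  0.214 -0.025] [ 0.001 -0.047  0.16 ]
scene 2020 z top 115.32883322919491 slope deg f,l 1.2364983741625453 -0.13048970871391138 ang 71.25 width 107.30005986873323 centre(from rear) [512.3278 258.4074] s [0.5105 0.3702 0.0806]
side 1319 z top 116.1317243573342 slope deg f,l 1.3324756947987701 -0.1836900065533837 ang 73.0 width 105.38086583182042 centre(from rear) [514.2365 256.1238] s [0.5107 0.3702 0.0809]
wrist 4802 z top 116.27619587606203 slope deg f,l -0.14152538880585358 -0.4100545867739685 ang 72.5 width 26.97279625406003 centre(from rear) [511.7101 374.3292] s [0.5106 0.3704 0.081 ]
```

Measured centre and gripper model agree within about 1 mm. I'll correct by (-0.1, +0.25) cm and lower.

Call:
play_rows --pt "-0.7 -0.1 0.25 -2 0 0 0.2" --pt "-0.7 -0.1 0.25 -4.5 0 0 0.2" --pt "-0.7 -0.1 0.25 -6 0 0 0.2" --pt "-0.7 -0.1 0.25 -6.8 0 0 0.2" --pt "-0.7 -0.1 0.25 -6.8 0 0 0.2"

```text
time: 15.68
ee_pos: [0.5095, 0.3727, 0.0124]
ee_rot: [-0.0, 0.805, 0.593, -0.0]
contact_force: [0.4, 0.5, -0.6]
opening: 0.306
```

```bash
python3 tgt.py 50.95 37.27 0.75 73;  python3 meas.py
```

```text
15.675 [50.95  37.266  1.242] force [ 0.406  0.546 -0.593] 0.3056325994419272 -> [ 0.     0.004 -0.492] [-0.035 -0.038  0.035]
scene 1970 z top 47.605024015985705 slope deg f,l 1.1394085847635107 -0.1314773627910439 ang 72.25 width 107.22552341130859 centre(from rear) [511.6546 260.504 ] s [0.5099 0.373  0.0132]
side 1407 z top 48.58166804861869 slope deg f,l 1.4439023810733351 -0.16884251732372932 ang 72.25 width 106.77921046377554 centre(from rear) [514.0488 259.0008] s [0.5102 0.3733 0.0136]
wrist 4802 z top 49.525314363841915 slope deg f,l -0.09900604372801862 -0.3064608860791262 ang 72.25 width 26.950555428753262 centre(from rear) [511.1952 377.3414] s [0.5103 0.3734 0.0139]
```

Call:
play_rows --pt "-0.7 0 0 -0.2 -0.6 0.2 0" --pt "-0.7 0 0 -0.4 -1.15 0.35 0" --pt "-0.7 0 0 -0.5 -1.15 0.35 0" --pt "-0.7 0 0 -0.55 -1.15 0.35 0"

```text
time: 16.32
ee_pos: [0.5102, 0.3733, 0.0081]
ee_rot: [0.006, 0.805, 0.593, -0.007]
contact_force: [-0.1, 0.2, -0.6]
opening: 0.31
```

```bash
python3 tgt.py 50.95 37.27 0.75 73; python3 meas.py
```

```text
16.325 [51.018 37.333  0.814] force [-0.051  0.233 -0.592] 0.31015031143993205 -> [-0.068 -0.063 -0.064] [ 1.034 -0.296  0.019]
scene 1919 z top 45.22967626978236 slope deg f,l 0.08035363081770805 -0.22933135349529163 ang 74.25 width 107.50563586408958 centre(from rear) [512.2236 261.9438] s [0.5102 0.3733 0.0082]
side 1367 z top 45.602593178586865 slope deg f,l 0.3941392548795422 0.04421013767769579 ang 73.0 width 107.25454500708935 centre(from rear) [514.0975 260.0648] s [0.5102 0.3732 0.0082]
wrist 6301 z top 127.11339596315396 slope deg f,l -60.69977109092492 -3.866281051892621 ang 76.0 width 80.43648445930768 centre(from rear) [533.6836 442.5082] s [0.5103 0.3733 0.0083]
```

Call:
play_rows --pt "-0.7 -0.05 -0.07 -0.08 0 0 0" --pt "-0.7 -0.05 -0.07 -0.16 0 0 0" --pt "-0.7 -0.05 -0.07 -0.2 0 0 0"

```text
time: 16.85
ee_pos: [0.5098, 0.3724, 0.0065]
ee_rot: [0.006, 0.805, 0.593, -0.007]
contact_force: [-0.1, -0.6, 2.0]
opening: 0.309
```

```bash
python3 tgt.py 50.95 37.27 0.75 73; python3 meas.py | grep -v wrist
```

```text
16.85 [50.982 37.241  0.652] force [-0.143 -0.626  1.97 ] 0.3093200645532682 -> [-0.032  0.029  0.098] [ 1.03  -0.291  0.039]
scene 1892 z top 45.17155758840119 slope deg f,l -0.8114774213178482 -0.15574573439150144 ang 72.5 width 107.11190299283464 centre(from rear) [511.857  260.2517] s [0.5098 0.3725 0.0066]
side 1335 z top 45.61334921569016 slope deg f,l -0.5084621548499997 -0.08390690850451545 ang 73.0 width 107.1088655852239 centre(from rear) [513.6645 258.9222] s [0.5099 0.3725 0.0066]
```

Call:
play_rows --pt "-0.7 0 0 0.03 0.6 -0.2 0" --pt "-0.7 0 0 0.03 0.6 -0.2 0" --pt "-0.3 0 0 0.03 0.6 -0.2 0" --pt "0 0 0 0.03 0.6 -0.2 0" --pt "0.25 0 0 0.03 0.6 -0.2 0"

```text
time: 17.62
ee_pos: [0.5098, 0.3723, 0.0066]
ee_rot: [0.003, 0.805, 0.593, -0.003]
contact_force: [-0.4, 0.2, -1.1]
opening: 0.496
```

Call:
play_rows --pt "0.25 0 0 0 0 0 0" --pt "0.25 0 0 0 0 0 0"

```text
time: 17.88
ee_pos: [0.5098, 0.3723, 0.0066]
ee_rot: [0.003, 0.805, 0.593, -0.003]
contact_force: [-0.1, -0.1, -1.0]
opening: 0.616
```

```bash
python3 tgt.py 50.95 37.27 0.75 73; python3 meas.py | grep -v wrist
```

```text
17.875 [50.975 37.232  0.656] force [-0.103 -0.056 -1.039] 0.6164335006847144 -> [-0.025  0.038  0.094] [ 0.449 -0.102  0.037]
scene 1957 z top 43.99941595573853 slope deg f,l 0.45982091319067503 0.094768417490424 ang 73.0 width 107.332686375695 centre(from rear) [511.9106 260.2758] s [0.5098 0.3723 0.0066]
side 1373 z top 44.32264770918215 slope deg f,l 0.7119926135380331 0.14414427420886947 ang 73.25 width 106.96052416864484 centre(from rear) [513.6484 259.0038] s [0.5098 0.3723 0.0066]
```

Board lies flat (top at 44 mm) at about (512.8, 259.6), angle 73°. I'll retreat straight up.

Call:
play_rows --pt "0.25 0 0 2 0 0 0" --pt "0.25 0 0 5 0 0 0" --pt "0.25 0 0 9 0 0 0" --pt "0.25 0 2 14 0 0 0" --pt "0.25 0 5 18 0 0 0"

```text
time: 18.65
ee_pos: [0.5112, 0.422, 0.1912]
ee_rot: [0.003, 0.806, 0.592, -0.001]
contact_force: [-0.2, 1.2, -0.9]
opening: 0.625
```

```bash
python3 meas.py | grep -v wrist; python3 - <<'E'
from h import *
np.set_printoptions(precision=1,suppress=True)
vv,uu=np.mgrid[:480,:640]; fr=[]
A=np.radians(70.9); F=np.array([np.cos(A),np.sin(A)]); L=np.array([np.sin(A),-np.cos(A)])
for n in ("scene","side"):
    im,d=ctrl.grab_frame(n); P=w(n,uu,vv,d)*1000; P[d==0]=9e3; fr.append(im); i=im.astype(int)
    wd=(i[...,0]>i[...,2]*1.4+10)&(abs(P[...,0]-590)<130)&(abs(P[...,1]+130)<130)&(P[...,2]>35)
    q=P[wd]; f=q[:,:2]@F-35;b=q[f<35]; print(n,"upper top z",np.median(b[:,2]),"slope",np.degrees(np.polyfit(b[:,:2]@F,b[:,2],1)[0]),"tip f",np.percentile(f,99))
    for c,o in (((746.5,43.5),"cup"),((707,144.5),"jar")):
        m=(np.hypot(P[...,0]-c[0],P[...,1]-c[1])<45)&(P[...,2]>85)&(P[...,2]<110); print(o,P[m].mean(0),m.sum())
        m0=np.load(n+"_d.npy"); Q=w(n,uu,vv,m0)*1000; m=(np.hypot(Q[...,0]-c[0],Q[...,1]-c[1])<45)&(Q[...,2]>85)&(Q[...,2]<110); print("  before",Q[m].mean(0),m.sum())
save("end",np.hstack([fr[0][180:400,140:460],fr[1][170:390,150:450]]))
E
```

```text
scene 1964 z top 43.85287601761051 slope deg f,l 0.5131396746226349 -0.024135600433043167 ang 72.0 width 107.36903723537029 centre(from rear) [512.1747 260.8378] s [0.5111 0.4301 0.1967]
side 1381 z top 44.219413917055746 slope deg f,l 0.641802842120947 0.1602176554134412 ang 72.75 width 107.04198273055943 centre(from rear) [513.7097 259.1226] s [0.5108 0.4286 0.194 ]
scene upper top z 46.5419836702613 slope 7.355157082580596 tip f 122.17599660729067
cup [747.4  45.9  92.8] 439
  before [748.   46.3  92.8] 445
jar [703.1 140.8  96.5] 317
  before [702.9 140.9  96.3] 320
side upper top z 47.319783810549524 slope 8.336810464702726 tip f 117.42546070802214
cup [747.7  43.   92.6] 704
  before [747.6  42.8  92.6] 708
jar [704.3 135.4  95.8] 319
  before [704.3 135.3  95.8] 321
```

View pics/end.png

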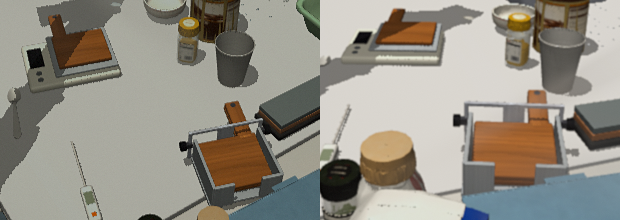

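The board sits well on the scale, and the cup and jar are unmoved. But the depth shows the upper boards still tilted by about 8°: the middle board's front edge is hung on the nib. I'll mend that by nudging the upper handles' tips back with shut fingers until the front drops.

Call:
play_rows --pt "-1 1.5 -4.5 1 0 0 0" --pt "-1 3.5 -10.5 2 0 0 -0.5" --pt "-1 5.5 -16.5 2 0 0 -1" --pt "-1 7.5 -22.5 2 0 0 -1.5" --pt "-1 9.5 -28.5 2 0 0 -2"

```text
time: 19.52
ee_pos: [0.6029, 0.1366, 0.2058]
ee_rot: [0.003, 0.816, 0.578, -0.004]
contact_force: [1.1, -0.5, -0.4]
opening: 0.142
```

```bash
python3 tgt.py 66.86 -3.58 10 70.9
```

```text
19.525 [60.294 13.658 20.581] force [ 1.065 -0.472 -0.356] 0.14243405658732589 -> [  6.566 -17.238 -10.581] [ 0.516 -0.227  0.069]
```

Call:
play_rows --pt "-1 2.2 -6 0 0 0 0" --pt "-1 4.4 -12 -1 0.3 -0.1 0" --pt "-1 6.6 -17.2 -3 0.5 -0.2 0" --pt "-1 6.6 -17.2 -8 0.5 -0.2 0" --pt "-1 6.6 -17.2 -11 0.5 -0.2 0"

```text
time: 20.15
ee_pos: [0.6659, -0.0387, 0.0918]
ee_rot: [-0.001, 0.818, 0.576, -0.003]
contact_force: [0.1, 0.7, 0.7]
opening: 0.005
```

```bash
python3 tgt.py 66.86 -3.58 2.4 70.9; python3 - <<'E'
from h import *
np.set_printoptions(precision=1,suppress=True)
vv,uu=np.mgrid[:480,:640]
A=np.radians(70.9); F=np.array([np.cos(A),np.sin(A)]); L=np.array([np.sin(A),-np.cos(A)])
C=cal("wrist"); im,d=ctrl.grab_frame("wrist"); i=im.astype(int); P=w("wrist",uu,vv,d,C)*1000; P[d==0]=9e3
f=P[...,:2]@F-35; l=P[...,:2]@L-607.5
m=(i[...,0]>i[...,2]*1.4+10)&(abs(l-36)<25)&(f<160)&(f>60)&(P[...,2]<90)&(P[...,2]>10)
q=P[m]; print(m.sum(),"f",np.percentile(f[m],[1,50,99]),"l",np.percentile(l[m],[1,99]),"z",np.percentile(q[:,2],[1,50,99]))
E
```

```text
20.15 [66.595 -3.866  9.183] force [0.069 0.702 0.7  ] 0.005268074138350256 -> [ 0.265  0.286 -6.783] [ 0.071 -0.357  0.356]
312 f [ 60.4 130.4 132.3] l [22.9 48.5] z [48.7 52.4 76.5]
```

Handle tips are at f ≈ 131 mm and z ≈ 50 mm. I'll lower in front of them.

Call:
play_rows --pt "-1 0.26 0.3 -2 0 -0.3 0.3" --pt "-1 0.26 0.3 -4.5 0 -0.3 0.3" --pt "-1 0.26 0.3 -6.6 0 -0.3 0.3" --pt "-1 0.26 0.3 -6.8 0 -0.3 0.3"

```text
time: 20.7
ee_pos: [0.6644, -0.0347, 0.0182]
ee_rot: [-0.002, 0.816, 0.578, -0.005]
contact_force: [-0.5, -0.6, -0.1]
opening: 0.007
```

Call:
play_rows --pt "-1 -0.16 -0.47 0 0 0 0" --pt "-1 -0.29 -0.85 0 0 0 0" --pt "-1 -0.36 -1.04 0 0 0 0" --pt "-1 -0.42 -1.23 0 0 0 0"

```text
time: 21.2
ee_pos: [0.6604, -0.0473, 0.0187]
ee_rot: [-0.002, 0.816, 0.578, -0.004]
contact_force: [0.1, -0.4, -0.2]
opening: 0.005
```

```bash
cat > up.py <<'E'
from h import *
np.set_printoptions(precision=1,suppress=True)
vv,uu=np.mgrid[:480,:640]
A=np.radians(70.9); F=np.array([np.cos(A),np.sin(A)]); L=np.array([np.sin(A),-np.cos(A)])
s=ctrl.get_state(); p=np.array(s["ee_pos"])*1000; fo=np.array(s["contact_force"]); print(s["time"],"tcp f %.1f l %.1f z %.1f"%(p[:2]@F-35,p[:2]@L-607.5,p[2]),"force f %.1f l %.1f z %.1f"%(fo[:2]@F,fo[:2]@L,fo[2]))
for n in ("scene","side"):
    im,d=ctrl.grab_frame(n); P=w(n,uu,vv,d)*1000; P[d==0]=9e3; i=im.astype(int)
    wd=(i[...,0]>i[...,2]*1.4+10)&(abs(P[...,0]-590)<130)&(abs(P[...,1]+130)<130)&(P[...,2]>25)
    q=P[wd]; f=q[:,:2]@F-35;l=q[:,:2]@L-607.5; b=q[(f<35)&(f>-40)&(abs(l)<45)]; print(n,"top z",np.median(b[:,2]),"slope f %.2f l %.2f"%tuple(np.degrees(np.polyfit(b[:,:2]@G,b[:,2],1)[0]) for G in (F,L)),"tip f",np.percentile(f,99))
E
python3 up.py
```

```text
21.2 tcp f 136.5 l 32.0 z 18.7 force f -0.4 l 0.2 z -0.2
scene top z 41.54406427929863 slope f 0.15 l -0.13 tip f 167.82744080064947
side top z 42.015471374965585 slope f 0.04 l -0.01 tip f 120.00416801234613
```

The upper boards dropped flat (top at 42 mm, slope ≈ 0). I'll withdraw.

Call:
play_rows --pt "-1 0.3 0.9 0 0 0 0" --pt "-1 0.3 0.9 3 0 0 0" --pt "-1 0.3 0.9 8 0 0 0" --pt "-1 0.3 0.9 14 0 0 0" --pt "-1 -3 2 18 0 0 0"

```text
time: 21.92
ee_pos: [0.6323, -0.0274, 0.2015]
ee_rot: [-0.0, 0.816, 0.578, -0.003]
contact_force: [0.1, 1.1, 0.6]
opening: 0.007
```

```bash
python3 up.py; python3 meas.py|grep -v wrist; python3 - <<'E'
from h import *
np.set_printoptions(precision=1,suppress=True)
vv,uu=np.mgrid[:480,:640]
for n in ("scene","side"):
    d=np.load(n+"_m.npy"); D=np.load(n+"_d.npy")
    for c in ((746.5,43.5),(707,144.5)):
        for k in (D,d):
            Q=w(n,uu,vv,k)*1000; m=(np.hypot(Q[...,0]-c[0],Q[...,1]-c[1])<45)&(Q[...,2]>85)&(Q[...,2]<110)&(k>0); print(n,Q[m].mean(0),m.sum())
E
```

```text
21.925 tcp f 146.0 l -1.1 z 201.5 force f 1.1 l -0.3 z 0.6
scene top z 41.48950288415726 slope f -0.06 l -0.04 tip f 126.83388669170645
side top z 41.99655011290926 slope f 0.05 l -0.02 tip f 124.49691633078702
scene 1966 z top 43.81686542289731 slope deg f,l 0.5233653946100177 0.15761601635205133 ang 73.75 width 107.55000833666116 centre(from rear) [512.0846 260.8647] s [ 0.6315 -0.026   0.2017]
side 1385 z top 44.20617307439739 slope deg f,l 0.678989764457433 0.2042146358095726 ang 73.5 width 107.2147308772449 centre(from rear) [513.5757 259.1139] s [ 0.6308 -0.0261  0.1995]
scene [748.   46.3  92.8] 445
scene [748.3  46.1  92.9] 441
scene [702.9 140.9  96.3] 320
scene [702.7 140.6  96.6] 321
side [747.6  42.8  92.6] 708
side [747.7  42.6  92.7] 698
side [704.3 135.3  95.8] 321
side [704.3 135.4  95.8] 318
```

```bash
python3 -c "
from plant import ctrl
print(ctrl.hand_in(), ctrl.get_state()['time'])"
```

```text
the job is handed in; nothing more can be done
the job is handed in; nothing more can be done
```

The bottom board is on the kitchen scale, released, and the job was handed in at about 22 s of the 54 s allowed.

**Drawing it out:** I raised the front edge in steps of about 1.2 mm. It met the nib with 5–7 N on each try, then slipped through at about 13.8 mm. After that it came out along its own plane with under 3 N.

**Last checks:**
- **Board on the scale:** top face at 44 mm, as expected when it lies on the 34 mm platform. Its centre is at (512.8, 260.0) mm against my estimate of (512.8, 260.2) for the platform centre. The board's angle reads about 73°, the same as the platform's.
- **Cup and jar:** both within about 0.3 mm of where they started.
- **Upper boards:** both lie flat in the magazine, top face at 42 mm, which is the expected 10 mm drop.

**What went wrong or disagreed:**
- **First grasp:** it closed in the air above the handle. The fingertips were about 18 mm higher than the reported tool position, so I lowered by that much and gripped again.
- **Middle board:** its front edge stayed hung on the nib, tilted about 8°. I nudged the upper handles back a few millimetres with shut fingers and it dropped flat. This came after the bottom board was already on the scale.
- **Tilt reading:** the depth fit still shows 0.5–0.7° of tilt on the placed board. I think this comes from edge pixels in the fit, but I did not confirm it.

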